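# Hang the tube wheel on the J-hook

## Robot

A 6-joint arm with a two-finger parallel gripper is mounted at the origin on the work surface. World frame = base frame: x ahead of the robot, y to its left, z up, the work surface at z = 0. Lengths are in m, angles in rad, forces in N, time in s.
With the tool pointing down it reaches from about 0.35 to 0.975 m from the base axis. Payload 4.9 kg.
Tool frame: the origin (TCP) lies midway between the tips of the shut fingers; the grasp point (between the pads) lies 19 mm behind it; z points along the fingers, y is the direction in which the jaws open and shut (so a half turn about z gives the same grasp; the last joint's range is limited). The gripper opens to 85 mm and grips with 20 to 120 N. Pads are 22 mm wide; open, the fingers measure 114 mm over their backs; the gripper's body (76 mm by 85 mm) begins 54 mm behind the grasp point. The pads swing forward as they close: fully open they stand 13 mm farther back than shut.
Start: joints at [1.071, 0.053, 1.613, -0, 1.476, -0.119], TCP at [0.232, 0.58, 0.231] pointing down, gripper open.
Joint ranges: [-3.01, 3.01], [-1.01, 2.22], [0.06, 2.58], [-1.02, 4.17], [0.09, 2.62], [-3.14, 3.14]. Speed limits (rad/s): [2.57, 2.57, 3.14, 3.14, 3.14, 3.14].

## Interface

Orientations are given as a unit quaternion [w, x, y, z].
In Python, from plant import state, grab_frame, camera_params, job_done, boxes_of gives the robot as it stands.
- The arm moves only by the tool step_arm, never from a script. Its argument "steps" is a list of rows, each a list of 4 numbers: the shift along the tool's x, y, z in mm, then the turn about the tool's z in degrees. A call has 1 to 8 rows; each row shifts and turns the pose as measured when the row begins, along the tool's axes as they then stand; what a row does not reach is not made up. A row lasts 1/10 s, in which the tool goes at most 50 mm and 8.59 degrees, less where a joint would pass 70% of its speed; a pose out of reach is approached as far as the arm can. A call is refused whole if a number of a shift passes 50 or a number of a turn 8.59, either way. A call with a gripper value outside its range is refused whole. "claw" is the opening in per cent of the stroke, from 0 (shut) to 100 (fully open), set as the call begins (left out, the last holds). The fingers move at their own pace and stop on an object; the grip force is fixed at half the most. Time passes only in rows, so rows that do not move let the fingers close. It gives the time, the measured TCP pose, the force and the opening at its end, in the units of the state.
- state(): the state, without advancing time (a new reading comes with each control period).
- grab_frame(name): name is "side" or "top" or "wrist"; returns (picture, depth): 420x560x3 uint8, red, green, blue; 420x560 float32, m along the optical axis (not along the pixel's ray), 0 where there is no reading.
- camera_params(name): a dict with "mtx" (3x3 intrinsics, pixels), "extrinsics" (4x4, takes a point from camera to world coordinates); the wrist camera has in their place "T_tool_cam" (4x4, takes a point from camera to tool coordinates, whose origin is the TCP and whose axes are the flange's). Camera axes: x right, y down, z forward; pixel columns grow to the right and rows downward; lengths in m; the calibration is good to about 2 mm. The wrist camera is an equidistant fisheye: a pixel r from the principal point sees the ray r / f radians off the axis. A picture is of the moment at which its call begins: read the wrist's pose just before it. camera_params takes no time and is no camera call.
- job_done(): hands the job in, once; it reports no verdict.
Trained networks look in the newest picture that a camera, given by its name, has taken for a name from the list of things; names that differ only in an ending like _2 or _b are one class to them, and where a whole thing is asked for, a point or a joint stands for the part that bears it (a point fixed in the world has none). Each returns a list of dicts, best first, with "p" (0 to 1); they miss things now and then, are a little off and sometimes report something else, mostly with a low value. They report only what shows in the picture. A call takes as long as a camera call. They do not tell look-alikes from the thing itself.
- boxes_of(camera, label): "box" ([left, top, width, height] in pixels, round what is visible of it).
The state is a dict: "time": time; "joint_pos": joint angles; "joint_vel": joint speeds; "joint_efforts": joint torques, N m; "tool_pos": TCP position; "tool_rot": TCP orientation; "contact_force": force on the tool from outside, world axes, zero at the start; "ft_torque": the same for the moment, N m; "gripper_width": opening from 0.0 (shut) to 1.0 (fully open).
Only numpy, scipy, OpenCV 4.12 (cv2) and the standard library are available. Lean on these libraries where they do the work, as an engineer would, in place of code of your own. Each camera call takes 0.05 s, during which the arm holds its last target. There are 200 camera calls.

## Task

Lift the larger tube wheel out of the drying rack by its rim and hang it on the high J-hook, with the rim down in the trough behind the upturned tip. Before letting go, pull the seated wheel straight down so that the hook carries about 13 N for half a second, to prove that it is home; then let it hang free. Never load the hook with more than 25 N, and leave the smaller wheel and the other things on the bench where they are.

Things in the scene. Friction and masses are not known exactly. Their poses are not given: they have to be found in the camera images.
- wheel: larger tube wheel: flat rigid aluminium ring, 200 mm outside, 100 mm bore (rim 50 mm deep), 10 mm thick, 0.4 to 0.6 kg, 16 flush dark rubber tube places in the rim. Stands on edge in the rack's front slot, top edge 215 mm above the table. Origin at the bore's centre; x axis square to its faces, z up at the start. Pinch the top of the rim across its thickness, at most 25 mm deep to clear the hook.
- small_wheel: a smaller wheel of the same kind, 140 mm outside, 70 mm bore, 10 mm thick, standing 70 mm behind the larger one in the same rack, its top edge 155 mm high; origin at its centre. Leave it alone.
- rack: fixed grey plastic drying rack, base 160 x 170 mm, with two slots 13 mm wide between walls 160 mm long and 52 mm high. Origin on the table under the middle of the front slot, which holds the larger wheel; x axis points from the front slot to the rear one (away from the robot), y along the slots.
- stand: fixed hook stand: dark base 170 x 140 x 14 mm, 14 mm post (at x = +85 mm, top 302 mm high) with a grey clamp block (x 71 to 99, 248 to 282 mm high) holding the J-hook. Origin on the table; the hook reaches to -x, roughly towards the robot, at y = 0; z up. A wheel at rest in the hook's trough has its centre 212 mm above the table; one on the hook's straight arm, 220 mm.
- hook_root (a point): where the hook's arm leaves the clamp block, on top of the bar, 270 mm high. J-hook: 10 mm round bar; arm level along the stand's -x, then a square trough 14 mm wide, floor 262 mm high, then an upturned tip, top 281 mm high. Its reach is clamped anew each time and not in this reading: trough centre 56 to 86 mm from here towards -x, tip's front face 17 mm beyond. Find it by feel or by eye. Rigid.
- cork_ring: bystander: low cork disc 56 mm across, 30 mm high, for round flasks; origin under its centre
- vial: bystander: small jar 26 mm wide, 50 mm high; origin under its centre
- spatula: bystander: steel spatula 170 mm long lying flat; origin near its middle
Mind the look-alikes: they are no part of the job. Leave any pink look-alike of the rack alone. What is shaped like the wheel but purple is not meant.

How it is judged:
By the outcome, as a careful person would: the job done as asked, in the order asked, and still so for the second after the job is handed in, with the robot touching nothing.
It also fails if it takes over 64 s, if anything falls off the work surface, if the arm or the gripper's body presses on something with over 40 N, if the wrist force passes 120 N, or if a joint passes its speed limit or range.

## Working session

There is one attempt and no reset: what is moved stays moved. The work goes in short steps, Python scripts to look and compute and a tool call to move; the robot and the scene stay as the last step left them, time stands still between calls to the robot, and variables do not carry over. Pictures are saved under pics/ and viewed, about 8 in all and at most 12, crops included, and the job is handed in when it is done.

Besides the shell and the picture viewer there is one more tool, called after "Emit:" by a JSON object that holds its "method" and its "body". step_arm: Moves the arm, as the interface text tells. Its arguments: {"type":"object","properties":{"steps":{"type":"array"},"claw":{"type":"number"}},"required":["steps"]}

```bash
mkdir -p pics
cat > h.py <<'E'
import numpy as np, cv2
from plant import *
from scipy.spatial.transform import Rotation as R
def cloud(name):
    im,d=grab_frame(name); p=camera_params(name); K=np.array(p["mtx"]);E=np.array(p["extrinsics"])
    v,u=np.mgrid[:420,:560]
    P=np.stack([(u-K[0,2])/K[0,0]*d,(v-K[1,2])/K[1,1]*d,d],-1)@E[:3,:3].T+E[:3,3]
    P[d<=0]=np.nan
    return im,P
def save(n,im): cv2.imwrite("pics/"+n,im[...,::-1])
E
python3 - <<'E'
from h import *
print(state())
a,A=cloud("side"); 
for l in ["wheel","small_wheel","rack","stand"]: print("side",l,boxes_of("side",l))
b,B=cloud("top")
for l in ["wheel","small_wheel","rack","stand"]: print("top",l,boxes_of("top",l))
np.savez("c.npz",a=a,A=A,b=b,B=B)
save("side.png",a);save("top.png",b)
for n in("side","top"): print(camera_params(n))
E
```

```text
{'time': 0.0, 'joint_pos': array([ 1.07099978e+00,  5.33418799e-02,  1.61426826e+00, -2.74336226e-05,
        1.47598212e+00, -1.19017871e-01]), 'joint_vel': array([ 3.31143474e-04, -1.90475513e-03,  1.12624547e-03, -5.05654384e-04,
        1.42282484e-03, -3.14617805e-05]), 'joint_efforts': array([-8.07950391e-05, -3.93716419e+01, -3.70161545e+01, -1.86909128e-04,
        7.35191221e-03,  3.91438263e-06]), 'tool_pos': array([0.23200094, 0.57969061, 0.23008767]), 'tool_rot': array([-2.91428262e-04,  1.89239827e-01,  9.81930389e-01, -9.56483288e-04]), 'contact_force': array([ 0.55225594, -0.19197577,  0.81231677]), 'ft_torque': array([ 0.01870414, -0.05300676,  0.01410391]), 'gripper_width': 0.9995112548296587}
side wheel [{'box': [332.8, 120.4, 49.4, 57.5], 'p': 0.77}]
side small_wheel [{'box': [231.9, 197.3, 25.0, 50.9], 'p': 0.74}]
side rack [{'box': [315.4, 194.5, 73.7, 60.0], 'p': 0.65}]
side stand []
top wheel [{'box': [407.8, 218.9, 86.6, 26.0], 'p': 0.67}, {'box': [184.6, 180.0, 23.9, 21.0], 'p': 0.48}]
top small_wheel [{'box': [245.8, 176.9, 50.1, 21.8], 'p': 0.58}]
top rack 
[... 298 characters left out ...]
   1.        ]]), 'extrinsics': array([[-0.84807362, -0.36401425,  0.38505164,  0.14186085],
       [-0.52964269,  0.60402107, -0.5955142 ,  0.34001366],
       [-0.01580365, -0.70897967, -0.70505183,  0.82492224],
       [ 0.        ,  0.        ,  0.        ,  1.        ]])}
{'mtx': array([[412.74425469,   0.        , 279.61481562],
       [  0.        , 412.74425469, 205.65981157],
       [  0.        ,   0.        ,   1.        ]]), 'extrinsics': array([[-0.01538771, -0.97895706,  0.20348535,  0.32140759],
       [-0.99987092,  0.01412497, -0.00765649, -0.21840088],
       [ 0.00462115, -0.2035769 , -0.97904805,  1.13222594],
       [ 0.        ,  0.        ,  0.        ,  1.        ]])}
```

View pics/side.png

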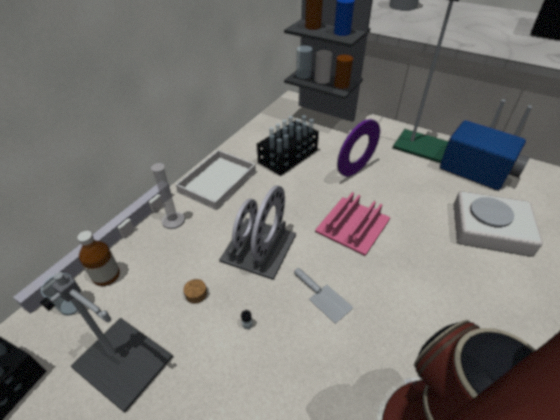

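View pics/top.png

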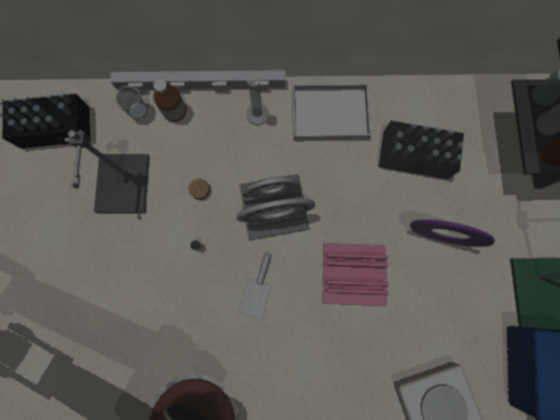

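Grey wheels: the larger is at side (268,220) / top (276,210), and the smaller behind it is at side (245,228) / top (272,186). The purple ring at side (358,148) and the pink rack at side (352,222) are look-alikes. The grey larger ring in the grey rack fits the description. The stand is at side (105,330) / top (120,180). Next I'll measure from the depth clouds and make the confirming crop.

Run:
```python
from h import *
z=np.load("c.npz");a,A,b,B=[z[k] for k in"aAbB"]
# rough centres
for n,P,pts in(("side",A,[(268,200),(120,350),(60,290),(100,312),(88,303)]),("top",B,[(276,210),(272,186),(75,180),(75,140),(120,165)])):
    for u,v in pts: print(n,u,v,P[v,u].round(3))
def reg(x0,x1,y0,y1,z0,z1):
    o=[]
    for P in(A,B):
        Q=P.reshape(-1,3);m=(Q[:,0]>x0)&(Q[:,0]<x1)&(Q[:,1]>y0)&(Q[:,1]<y1)&(Q[:,2]>z0)&(Q[:,2]<z1);o.append(Q[m])
    return o
c=B[210,276]
print("wheel")
for Q in reg(c[0]-.12,c[0]+.12,c[1]-.14,c[1]+.14,.17,.25):
    if len(Q)>5:
        m=Q.mean(0);w,V=np.linalg.eigh(np.cov(Q[:,:2].T));print(len(Q),m.round(4),Q.min(0).round(3),Q.max(0).round(3),np.sqrt(w).round(4),V[:,1].round(3))
s=B[180,75]
print("hook")
for Q in reg(s[0]-.15,s[0]+.25,s[1]-.15,s[1]+.1,.235,.32):
    if len(Q)>5:
        print(len(Q),Q.mean(0).round(4));i=np.argsort(Q[:,0]);print(Q[i][::max(1,len(i)//40)].round(3).tolist())
cr=lambda im,x,y,w,h:cv2.resize(im[y:y+h,x:x+w],(400,400),interpolation=cv2.INTER_CUBIC)
save("crop.png",np.hstack([cr(a,205,175,100,100),cr(b,40,115,120,120)]))
```

```text
side 268 200 [ 0.513 -0.207  0.207]
side 120 350 [0.648 0.202 0.014]
side 60 290 [0.649 0.228 0.283]
side 100 312 [0.573 0.216 0.261]
side 88 303 [0.597 0.217 0.271]
top 276 210 [ 0.542 -0.217  0.012]
top 272 186 [ 0.6   -0.207  0.054]
top 75 180 [0.566 0.219 0.263]
top 75 140 [0.65  0.217 0.281]
top 120 165 [0.677 0.221 0.014]
wheel
465 [ 0.5151 -0.203   0.1939] [ 0.503 -0.296  0.17 ] [ 0.531 -0.135  0.217] [0.0028 0.0405] [-0.14  0.99]
463 [ 0.5171 -0.2151  0.1971] [ 0.502 -0.296  0.17 ] [ 0.536 -0.137  0.218] [0.0032 0.0426] [-0.159  0.987]
hook
1020 [0.6321 0.2227 0.274 ]
[[0.548, 0.218, 0.278], [0.55, 0.22, 0.278], [0.552, 0.213, 0.266], [0.556, 0.222, 0.257], [0.573, 0.22, 0.262], [0.576, 0.215, 0.271], [0.582, 0.213, 0.269], [0.59, 0.217, 0.27], [0.597, 0.216, 0.273], [0.606, 0.219, 0.269], [0.613, 0.22, 0.267], [0.622, 0.212, 0.269], [0.632, 0.221, 0.266], [0.639, 0.22, 0.268], [0.644, 0.223, 0.274], [0.645, 0.21, 0.266], [0.645, 0.207, 0.265], [0.645, 0.205, 0.277], [0.646, 0.222, 0.269], [0.646, 0.211, 0.272], [0.646, 0.23, 0.257], [0.647, 0.207, 0.279], [0.648, 0.259, 0.27
[... 710 characters left out ...]
 [0.616, 0.212, 0.267], [0.623, 0.212, 0.269], [0.63, 0.219, 0.269], [0.636, 0.217, 0.27], [0.643, 0.207, 0.283], [0.644, 0.203, 0.255], [0.644, 0.226, 0.261], [0.645, 0.218, 0.278], [0.645, 0.2, 0.275], [0.646, 0.2, 0.266], [0.648, 0.251, 0.271], [0.649, 0.253, 0.274], [0.65, 0.203, 0.251], [0.651, 0.215, 0.286], [0.651, 0.202, 0.253], [0.652, 0.248, 0.259], [0.653, 0.211, 0.286], [0.654, 0.254, 0.273], [0.655, 0.224, 0.282], [0.655, 0.209, 0.303], [0.657, 0.2, 0.258], [0.658, 0.218, 0.304], [0.658, 0.202, 0.26], [0.66, 0.245, 0.27], [0.66, 0.204, 0.279], [0.662, 0.203, 0.281], [0.663, 0.201, 0.271], [0.665, 0.201, 0.262], [0.666, 0.201, 0.258], [0.668, 0.248, 0.267], [0.676, 0.212, 0.269]]
```

View pics/crop.png

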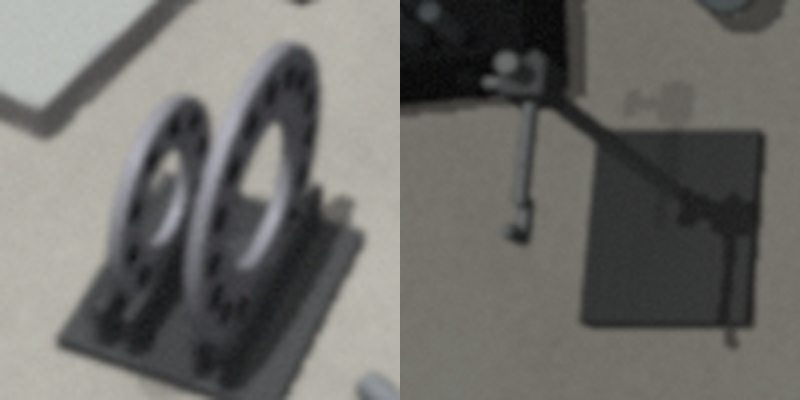

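The crop confirms the grey larger wheel is in front, with the smaller one behind. The hook's trough and tip are at the crop's (515,235). Next I'll fit the wheel axis, the stand yaw and the hook line.

Run:
```python
from h import *
z=np.load("c.npz");A,B=z["A"],z["B"]
def sel(P,x0,x1,y0,y1,z0,z1):
    Q=P.reshape(-1,3);return Q[(Q[:,0]>x0)&(Q[:,0]<x1)&(Q[:,1]>y0)&(Q[:,1]<y1)&(Q[:,2]>z0)&(Q[:,2]<z1)]
for n,P in(("side",A),("top",B)):
    Q=sel(P,.46,.56,-.32,-.11,.09,.225); c=np.median(Q,0)
    # plane fit, robust
    w=np.ones(len(Q),bool)
    for _ in range(6):
        m=Q[w].mean(0);n_=np.linalg.svd(Q[w]-m)[2][2];n_*=np.sign(n_[0]);r=(Q-m)@n_;w=abs(r)<.007
    T=Q[w&(Q[:,2]>.205)]
    print(n,len(Q),"normal",n_.round(3),"yaw",np.degrees(np.arctan2(n_[1],n_[0])).round(2),"y-range z>.17",Q[w&(Q[:,2]>.17)][:,1].min().round(3),Q[w&(Q[:,2]>.17)][:,1].max().round(3),"y range all",np.percentile(Q[w][:,1],[.5,99.5]).round(4),"top",T.mean(0).round(4),np.percentile(Q[:,2],99.5).round(3),"edge spread",np.percentile((T-m)@n_,[3,97]).round(4))
    # stand base
    S=sel(P,.5,.85,.05,.4,.008,.019)
    rect=cv2.minAreaRect((S[:,:2]*1000).astype(np.float32));print(" base",rect,len(S))
    H=sel(P,.572,.638,.19,.245,.25,.285);f=np.polyfit(H[:,0],H[:,1],1);print(" arm slope deg",np.degrees(np.arctan(f[0])).round(2),"y at .565",np.polyval(f,.565).round(4))
    G=sel(P,.53,.64,.19,.245,.245,.29);
    for x in np.arange(.54,.64,.004):
        g=G[(G[:,0]>=x)&(G[:,0]<x+.004)]
        if len(g): print("  ",x.round(3),len(g),g[:,1].mean().round(4),g[:,2].max().round(4),np.percentile(g[:,2],75).round(4))
```

```text
side 1000 normal [ 0.989  0.15  -0.014] yaw 8.6 y-range z>.17 -0.296 -0.135 y range all [-0.3095 -0.1189] top [ 0.518  -0.2113  0.2111] 0.216 edge spread [-0.0027  0.0067]
 base ((690.153076171875, 188.19427490234375), (302.8917541503906, 351.6839599609375), 20.9178524017334) 5370
 arm slope deg -1.24 y at .565 0.2176
   0.544 1 0.2179 0.278 0.278
   0.548 45 0.2173 0.2801 0.2759
   0.552 30 0.2187 0.282 0.2801
   0.556 7 0.219 0.2822 0.2806
   0.56 2 0.2207 0.2628 0.2617
   0.564 6 0.2205 0.2624 0.2617
   0.568 5 0.2194 0.2632 0.2624
   0.572 29 0.2175 0.2703 0.2678
   0.576 19 0.2176 0.272 0.2706
   0.58 13 0.2174 0.2713 0.2708
   0.584 13 0.2166 0.2721 0.27
   0.588 14 0.2173 0.2719 0.2704
   0.592 12 0.2164 0.2716 0.2714
   0.596 12 0.2176 0.2728 0.271
   0.6 11 0.2164 0.2716 0.2702
   0.604 14 0.2169 0.2716 0.2701
   0.608 11 0.2164 0.2727 0.2708
   0.612 12 0.2168 0.2721 0.2707
   0.616 12 0.2161 0.271 0.2698
   0.62 12 0.217 0.2716 0.2713
   0.624 12 0.2167 0.2713 0.27
   0.628 10 0.2158 0.2705 0.27
   0.632 14 0.2164 0.2724 0.2703
   0.636 11 0.2158 0.2712 0.2706
top 788 norm
[... 373 characters left out ...]
   0.552 15 0.2148 0.2826 0.2799
   0.556 7 0.2151 0.2793 0.2741
   0.56 11 0.2155 0.2629 0.2617
   0.564 8 0.2153 0.266 0.2622
   0.568 8 0.2164 0.2628 0.2604
   0.572 16 0.2153 0.2704 0.2676
   0.576 11 0.2151 0.2706 0.2697
   0.58 9 0.2152 0.2718 0.2713
   0.584 8 0.2147 0.2723 0.2706
   0.588 9 0.216 0.2707 0.2702
   0.592 9 0.2166 0.2717 0.2695
   0.596 10 0.2145 0.2709 0.2704
   0.6 8 0.2143 0.2726 0.2711
   0.604 8 0.2154 0.2705 0.269
   0.608 10 0.2154 0.2717 0.2701
   0.612 9 0.2153 0.2719 0.2698
   0.616 10 0.2158 0.2711 0.2707
   0.62 8 0.2137 0.271 0.2695
   0.624 10 0.2146 0.2706 0.2702
   0.628 6 0.215 0.2719 0.27
   0.632 11 0.2156 0.2717 0.2698
   0.636 8 0.2152 0.2707 0.2703
```

Emit:
{"method": "step_arm", "body": {"steps": [[0,0,-20,8.5],[0,0,-20,8.5],[0,0,-20,8.5],[0,0,-10,8.5],[0,0,0,8.5],[0,0,0,8.5],[0,0,0,8.5]], "claw": 100}}

```text
time: 1.2
tool_pos: [0.2322, 0.58, 0.3041]
tool_rot: [0.0, 0.658, 0.753, -0.0]
contact_force: [0.3, 0.2, -0.0]
gripper_width: 1.002
```

Emit:
{"method": "step_arm", "body": {"steps": [[-48,10,0,-1.2],[-48,10,0,0],[-48,10,0,0],[-48,10,0,0],[-48,10,0,0],[-48,10,0,0],[-48,10,0,0],[-48,10,0,0]]}}

```text
time: 2.0
tool_pos: [0.3711, 0.208, 0.3034]
tool_rot: [0.001, 0.646, 0.763, 0.001]
contact_force: [2.0, 0.4, 1.0]
gripper_width: 0.997
```

Emit:
{"method": "step_arm", "body": {"steps": [[-48,10,0,0],[-48,10,0,0],[-48,10,0,0],[-48,10,0,0],[-48,10,0,0],[-48,10,0,0],[-48,10,0,0]]}}

```text
time: 2.7
tool_pos: [0.4954, -0.1197, 0.3072]
tool_rot: [0.005, 0.646, 0.763, 0.004]
contact_force: [0.8, 0.4, -0.6]
gripper_width: 0.999
```

Emit:
{"method": "step_arm", "body": {"steps": [[-45,3,0,-0.4],[-45,3,0,0],[-8,0,20,0],[0,0,20,0],[0,0,0,0],[0,0,0,0]]}}

```text
time: 3.3
tool_pos: [0.5196, -0.2273, 0.2674]
tool_rot: [0.006, 0.647, 0.762, 0.004]
contact_force: [0.4, -0.6, 0.5]
gripper_width: 1.001
```

Run:
```python
from h import *
s=state();print(s["tool_pos"],s["tool_rot"],s["contact_force"])
w,d=grab_frame("wrist");p=camera_params("wrist");print(p)
save("w1.png",cv2.resize(w,(800,600)));np.savez("w1.npz",w=w,d=d)
```

```text
[ 0.51962032 -0.22725571  0.26735532] [0.00637299 0.64728707 0.76220786 0.00424391] [ 0.37186956 -0.60275671  0.51852636]
{'mtx': array([[325.1922621 ,   0.        , 282.58148809],
       [  0.        , 325.1922621 , 205.9984677 ],
       [  0.        ,   0.        ,   1.        ]]), 'T_tool_cam': array([[-4.87800431e-04, -9.57384373e-01, -2.88816419e-01,
         7.29324656e-02],
       [ 9.99999867e-01, -5.14747052e-04,  1.73481068e-05,
         1.21434232e-03],
       [-1.65276207e-04, -2.88816372e-01,  9.57384497e-01,
        -1.43990727e-01],
       [ 0.00000000e+00,  0.00000000e+00,  0.00000000e+00,
         1.00000000e+00]])}
```

View pics/w1.png

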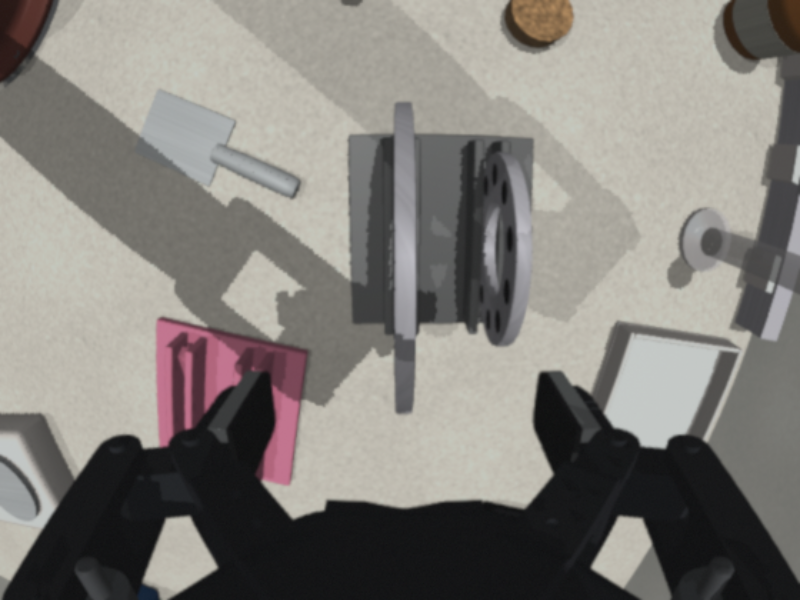

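The wheel is midway between the fingers (col 403, fingers at 255 and 555) and parallel to them. I'll shift 12 mm along the rim and descend.

Emit:
{"method": "step_arm", "body": {"steps": [[12,0,0,0],[0,0,25,0],[0,0,25,0],[0,0,12,0],[0,0,4,0],[0,0,0,0]]}}

```text
time: 3.95
tool_pos: [0.5218, -0.2109, 0.2082]
tool_rot: [0.013, 0.645, 0.764, 0.006]
contact_force: [0.8, -0.4, 0.5]
gripper_width: 1.0
```

Emit:
{"method": "step_arm", "body": {"steps": [[-5,-4,5,-0.5],[0,0,5,0],[0,0,3,0],[0,0,0,0]]}}

```text
time: 4.35
tool_pos: [0.5203, -0.2178, 0.1979]
tool_rot: [0.015, 0.641, 0.767, 0.006]
contact_force: [-0.8, 0.1, -0.0]
gripper_width: 0.999
```

Emit:
{"method": "step_arm", "body": {"steps": [[0,-1,4,1.2],[0,0,2,0],[0,0,0,0]]}}

```text
time: 4.65
tool_pos: [0.5197, -0.2183, 0.1917]
tool_rot: [0.015, 0.65, 0.76, 0.007]
contact_force: [0.1, 0.3, -0.3]
gripper_width: 0.999
```

Emit:
{"method": "step_arm", "body": {"steps": [[0,0,0,0],[0,0,0,0],[0,0,0,0],[0,0,0,0],[0,0,0,0],[0,0,0,0],[0,0,0,0],[0,0,0,0]], "claw": 0}}

```text
time: 5.45
tool_pos: [0.5189, -0.2185, 0.1922]
tool_rot: [0.015, 0.65, 0.76, 0.006]
contact_force: [-1.0, 0.0, 0.3]
gripper_width: 0.103
```

Emit:
{"method": "step_arm", "body": {"steps": [[0,0,0,0],[0,0.3,-10,0],[0,0.3,-10,0],[0,0.4,-15,0],[0,0.5,-20,0],[0,0,-20,0],[0,0,0,0]]}}

```text
time: 6.15
tool_pos: [0.5176, -0.2162, 0.2697]
tool_rot: [0.013, 0.65, 0.76, 0.006]
contact_force: [1.3, 0.4, -3.0]
gripper_width: 0.103
```

Emit:
{"method": "step_arm", "body": {"steps": [[0,0,-25,0],[0,0,-25,0],[0,-15,-15,0],[0,-20,0,0],[0,-10,0,0],[0,0,0,0],[0,0,0,0],[0,0,0,0]]}}

```text
time: 6.95
tool_pos: [0.4701, -0.2217, 0.3323]
tool_rot: [0.011, 0.65, 0.76, 0.007]
contact_force: [-0.3, -0.4, -4.6]
gripper_width: 0.102
```

Run:
```python
from h import *
for i in range(6):
    s=state();print(s["tool_pos"].round(4),s["tool_rot"].round(4),s["contact_force"].round(2),s["ft_torque"].round(2))
    if i==0: a,A=cloud("side")
    else: grab_frame("top")
Q=A.reshape(-1,3);Q=Q[(Q[:,0]>.42)&(Q[:,0]<.52)&(Q[:,1]>-.33)&(Q[:,1]<-.11)&(Q[:,2]>.14)&(Q[:,2]<.325)]
z=Q[:,2]
w=np.ones(len(Q),bool)
for _ in range(6):
    m=Q[w].mean(0);n=np.linalg.svd(Q[w]-m)[2][2];n*=np.sign(n[0]);w=abs((Q-m)@n)<.008
print(len(Q),n.round(3),np.percentile(Q[w],[.5,99.5],axis=0).round(3))
save("s2.png",cv2.resize(a[100:310,150:430],(800,600)))
```

```text
[ 0.4701 -0.2217  0.3323] [0.0112 0.6501 0.7598 0.0072] [-0.27 -0.36 -4.61] [-0.04 -0.02 -0.01]
[ 0.4701 -0.2217  0.3321] [0.011  0.65   0.7598 0.0072] [-0.07  0.19 -4.54] [ 0.01  0.07 -0.02]
[ 0.4701 -0.2217  0.3322] [0.011  0.6499 0.7599 0.0071] [ 0.86  0.35 -4.72] [-0.07  0.03 -0.01]
[ 0.4701 -0.2217  0.3324] [0.0111 0.6499 0.7599 0.0071] [-0.09 -1.02 -4.13] [0.   0.06 0.  ]
[ 0.4701 -0.2217  0.3325] [0.0112 0.6499 0.7599 0.0071] [ 0.21  0.12 -4.45] [0.03 0.06 0.02]
[ 0.4701 -0.2218  0.3326] [0.0113 0.6499 0.7599 0.0071] [ 0.55  0.16 -5.03] [-0.02  0.03 -0.01]
1348 [0.989 0.149 0.013] [[ 0.452 -0.313  0.161]
 [ 0.482 -0.121  0.324]]
```

View pics/s2.png

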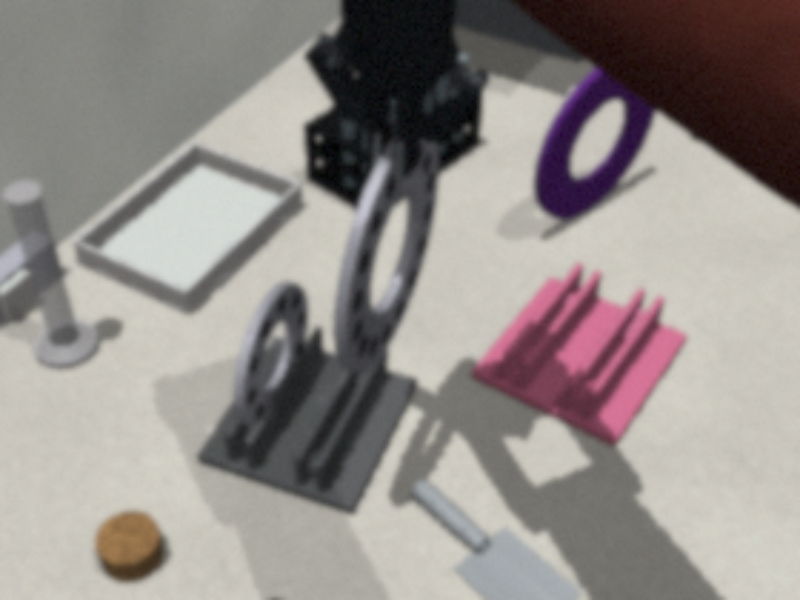

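The wheel is in the grip, vertical and out of the rack, with a weight of about 4.6 N. I'll align it to the hook's yaw and carry it across.

Emit:
{"method": "step_arm", "body": {"steps": [[0,0,0,5],[0,0,0,4.7],[25,0,0,0],[40,0,0,0],[45,0,0,0],[45,0,0,0],[45,0,0,0],[45,0,0,0]]}}

```text
time: 8.05
tool_pos: [0.4769, 0.0262, 0.3315]
tool_rot: [0.012, 0.718, 0.696, 0.008]
contact_force: [1.0, 0.2, -4.2]
gripper_width: 0.105
```

Emit:
{"method": "step_arm", "body": {"steps": [[45,0,0,0],[40,0,0,0],[30,0,0,0],[15,0,0,0],[0,0,0,0],[0,0,0,0]]}}

```text
time: 8.65
tool_pos: [0.4796, 0.1678, 0.3316]
tool_rot: [0.012, 0.715, 0.699, 0.01]
contact_force: [-0.7, -0.3, -4.0]
gripper_width: 0.101
```

Emit:
{"method": "step_arm", "body": {"steps": [[25,0,0,-0.5],[18,0,0,0],[4,-3,0,0],[0,0,0,0],[0,0,0,0]]}}

```text
time: 9.15
tool_pos: [0.4785, 0.2111, 0.3314]
tool_rot: [0.013, 0.714, 0.7, 0.009]
contact_force: [0.6, 0.3, -4.0]
gripper_width: 0.1
```

Run:
```python
from h import *
s=state();print(s["tool_pos"].round(4),s["tool_rot"].round(4),s["contact_force"].round(2))
a,A=cloud("side");b,B=cloud("top")
for P in(A,B):
    Q=P.reshape(-1,3);H=Q[(Q[:,0]>.535)&(Q[:,0]<.64)&(Q[:,1]>.2)&(Q[:,1]<.235)&(Q[:,2]>.255)&(Q[:,2]<.285)]
    print("hook",len(H),H.min(0).round(3) if len(H) else 0)
    W=Q[(Q[:,0]>.44)&(Q[:,0]<.52)&(Q[:,1]>.09)&(Q[:,1]<.34)&(Q[:,2]>.14)&(Q[:,2]<.27)]
    if len(W)<50: continue
    w=np.ones(len(W),bool)
    for _ in range(6):
        m=W[w].mean(0);n=np.linalg.svd(W[w]-m)[2][2];n*=np.sign(n[0]);w=abs((W-m)@n)<.008
    print("wheel",len(W),m.round(3),n.round(3),np.percentile(W[w],[.5,99.5],axis=0).round(3))
save("s3.png",np.hstack([cv2.resize(a[190:400,0:200],(400,420)),cv2.resize(b[80:290,0:200],(400,420))]))
```

```text
[0.4785 0.2111 0.3314] [0.013  0.714  0.7    0.0088] [ 0.61  0.32 -3.98]
hook 324 [0.549 0.211 0.257]
wheel 2767 [0.478 0.221 0.216] [ 1.    -0.016  0.023] [[0.474 0.117 0.159]
 [0.485 0.311 0.269]]
hook 233 [0.548 0.211 0.256]
wheel 498 [0.478 0.204 0.214] [ 1.    -0.027  0.003] [[0.473 0.113 0.163]
 [0.486 0.294 0.268]]
```

View pics/s3.png

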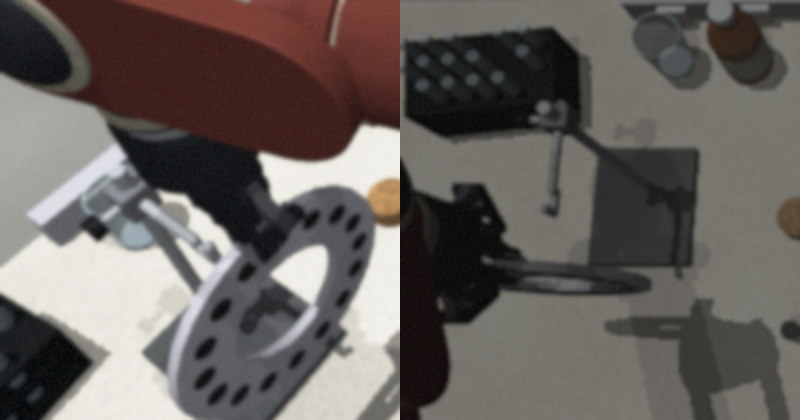

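Emit:
{"method": "step_arm", "body": {"steps": [[1,15,0,0],[0,20,0,0],[0,20,0,0],[0,15,0,0],[1,8,0,0],[0,0,0,0],[0,0,0,0]]}}

```text
time: 9.95
tool_pos: [0.5592, 0.2069, 0.3342]
tool_rot: [0.013, 0.716, 0.698, 0.008]
contact_force: [0.6, -0.4, -4.3]
gripper_width: 0.103
```

Emit:
{"method": "step_arm", "body": {"steps": [[4,4,0,-0.5],[2,2,5,0],[0,0,5,0],[0,0,0,0],[0,0,0,0]]}}

```text
time: 10.45
tool_pos: [0.5643, 0.2136, 0.3235]
tool_rot: [0.013, 0.712, 0.702, 0.008]
contact_force: [0.1, 0.3, -3.2]
gripper_width: 0.103
```

Run:
```python
from h import *
s=state();print(s["tool_pos"].round(4),s["tool_rot"].round(4),s["contact_force"].round(2))
w,d=grab_frame("wrist");a,A=cloud("side")
for P in(A,):
    Q=P.reshape(-1,3)
    W=Q[(Q[:,0]>.54)&(Q[:,0]<.59)&(Q[:,1]>.09)&(Q[:,1]<.34)&(Q[:,2]>.14)&(Q[:,2]<.25)]
    w_=np.ones(len(W),bool)
    for _ in range(6):
        m=W[w_].mean(0);n=np.linalg.svd(W[w_]-m)[2][2];n*=np.sign(n[0]);w_=abs((W-m)@n)<.008
    for zz in(.16,.2,.24):
        k=W[w_&(abs(W[:,2]-zz)<.01)];print(zz,np.percentile(k[:,0],[2,50,98]).round(4))
    print("wheel",len(W),m.round(3),n.round(3),np.percentile(W[w_],[.5,99.5],axis=0).round(3))
save("s4.png",np.hstack([cv2.resize(a[240:380,20:160],(400,400)),cv2.resize(w[40:320,140:420],(400,400))]))
```

```text
[0.5643 0.2136 0.3235] [0.013  0.7123 0.7017 0.0082] [ 0.06  0.34 -3.21]
0.16 [0.5626 0.5643 0.5659]
0.2 [0.5616 0.5638 0.5708]
0.24 [0.5603 0.5628 0.5667]
wheel 2581 [0.564 0.223 0.203] [ 1.    -0.012  0.021] [[0.56  0.12  0.15 ]
 [0.571 0.312 0.249]]
```

View pics/s4.png

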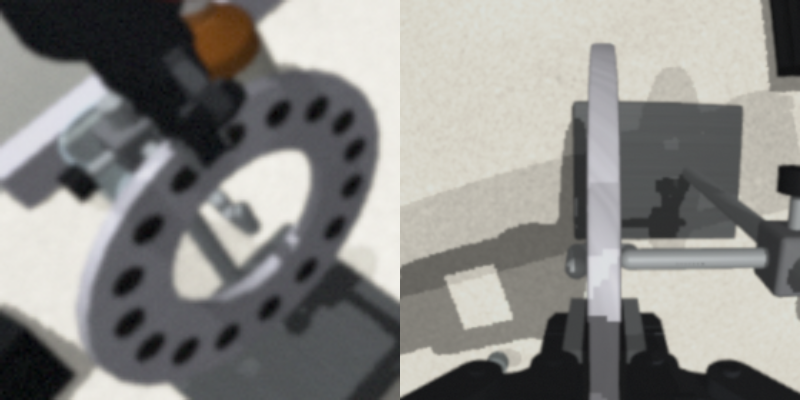

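The side crop shows the hook passing through the bore with its tip in front of the wheel. The wheel's mid-plane is about 1 mm too far back. I'll correct that and lower it by feel.

Emit:
{"method": "step_arm", "body": {"steps": [[0,-1.5,5,0],[0,0,8,0],[0,0,8,0],[0,0,0,0],[0,0,0,0]]}}

```text
time: 11.05
tool_pos: [0.5632, 0.2133, 0.3004]
tool_rot: [0.013, 0.712, 0.702, 0.008]
contact_force: [-0.4, -0.5, -3.7]
gripper_width: 0.101
```

Emit:
{"method": "step_arm", "body": {"steps": [[0,0,3,0],[0,0,2,0],[0,0,1,0],[0,0,0,0]]}}

```text
time: 11.45
tool_pos: [0.5636, 0.2132, 0.2941]
tool_rot: [0.013, 0.712, 0.702, 0.008]
contact_force: [0.6, -0.5, -3.4]
gripper_width: 0.102
```

Emit:
{"method": "step_arm", "body": {"steps": [[0,0,1,0],[0,0,1,0],[0,0,0,0]]}}

```text
time: 11.75
tool_pos: [0.5639, 0.2133, 0.2924]
tool_rot: [0.013, 0.712, 0.702, 0.009]
contact_force: [-0.3, 0.4, -4.3]
gripper_width: 0.101
```

Emit:
{"method": "step_arm", "body": {"steps": [[0,0,1,0],[0,0,0,0]]}}

```text
time: 11.95
tool_pos: [0.5639, 0.2133, 0.2915]
tool_rot: [0.013, 0.712, 0.702, 0.009]
contact_force: [-0.2, 1.1, -4.3]
gripper_width: 0.103
```

Emit:
{"method": "step_arm", "body": {"steps": [[0,0,1,0],[0,0,0,0]]}}

```text
time: 12.15
tool_pos: [0.564, 0.2133, 0.2904]
tool_rot: [0.013, 0.712, 0.702, 0.009]
contact_force: [0.6, 0.6, -4.1]
gripper_width: 0.102
```

Emit:
{"method": "step_arm", "body": {"steps": [[0,0,1,0],[0,0,0,0]]}}

```text
time: 12.35
tool_pos: [0.564, 0.2133, 0.2893]
tool_rot: [0.013, 0.712, 0.702, 0.009]
contact_force: [-0.5, -0.7, -4.1]
gripper_width: 0.104
```

Emit:
{"method": "step_arm", "body": {"steps": [[0,0,1,0]]}}

```text
time: 12.45
tool_pos: [0.5642, 0.2133, 0.289]
tool_rot: [0.013, 0.712, 0.702, 0.009]
contact_force: [-1.2, 0.0, 1.4]
gripper_width: 0.104
```

Emit:
{"method": "step_arm", "body": {"steps": [[0,0,0.5,0]]}}

```text
time: 12.55
tool_pos: [0.5642, 0.2133, 0.2891]
tool_rot: [0.014, 0.712, 0.702, 0.009]
contact_force: [-1.8, -0.6, -2.0]
gripper_width: 0.102
```

Contact came at TCP z = 0.289, exactly the seated height. Hook load = Fz + 4.5 N, so I need Fz ≈ +8.5 N. I'll ramp up to that.

Emit:
{"method": "step_arm", "body": {"steps": [[0,0,1.5,0]]}}

```text
time: 12.65
tool_pos: [0.5643, 0.2133, 0.2889]
tool_rot: [0.014, 0.712, 0.702, 0.009]
contact_force: [-2.9, -0.3, 3.8]
gripper_width: 0.102
```

Emit:
{"method": "step_arm", "body": {"steps": [[0,0,1.5,0]]}}

```text
time: 12.75
tool_pos: [0.5643, 0.2133, 0.2889]
tool_rot: [0.014, 0.712, 0.702, 0.01]
contact_force: [-3.5, -1.1, 3.7]
gripper_width: 0.099
```

Emit:
{"method": "step_arm", "body": {"steps": [[0,-0.4,2.2,0]]}}

```text
time: 12.85
tool_pos: [0.5642, 0.2134, 0.2888]
tool_rot: [0.015, 0.712, 0.702, 0.01]
contact_force: [-4.4, -1.8, 7.6]
gripper_width: 0.107
```

Emit:
{"method": "step_arm", "body": {"steps": [[0,-0.2,2.4,0]]}}

```text
time: 12.95
tool_pos: [0.5643, 0.2134, 0.2888]
tool_rot: [0.015, 0.712, 0.702, 0.011]
contact_force: [-5.3, -1.4, 7.3]
gripper_width: 0.104
```

Emit:
{"method": "step_arm", "body": {"steps": [[0,-1,2.5,0]]}}

```text
time: 13.05
tool_pos: [0.564, 0.2134, 0.2888]
tool_rot: [0.016, 0.712, 0.702, 0.013]
contact_force: [-2.0, -2.0, 6.6]
gripper_width: 0.103
```

Emit:
{"method": "step_arm", "body": {"steps": [[0,-1,2.5,0]]}}

```text
time: 13.15
tool_pos: [0.5639, 0.2133, 0.2888]
tool_rot: [0.017, 0.712, 0.701, 0.014]
contact_force: [-2.7, -1.6, 6.9]
gripper_width: 0.104
```

Emit:
{"method": "step_arm", "body": {"steps": [[0,-1,2.5,0]]}}

```text
time: 13.25
tool_pos: [0.5638, 0.2133, 0.2888]
tool_rot: [0.019, 0.712, 0.701, 0.015]
contact_force: [-2.9, -1.1, 6.0]
gripper_width: 0.103
```

Emit:
{"method": "step_arm", "body": {"steps": [[0,-1,3,0],[0,-0.8,3,0]]}}

```text
time: 13.45
tool_pos: [0.5637, 0.2133, 0.2887]
tool_rot: [0.021, 0.712, 0.701, 0.018]
contact_force: [-3.5, -1.7, 7.6]
gripper_width: 0.105
```

Emit:
{"method": "step_arm", "body": {"steps": [[0,-0.8,3,0],[0,-0.8,3,0]]}}

```text
time: 13.65
tool_pos: [0.5636, 0.2133, 0.2888]
tool_rot: [0.023, 0.712, 0.701, 0.021]
contact_force: [-4.5, -0.9, 8.4]
gripper_width: 0.103
```

Emit:
{"method": "step_arm", "body": {"steps": [[0,-0.8,3.1,0],[0,-0.8,3.1,0]]}}

```text
time: 13.85
tool_pos: [0.5634, 0.2133, 0.2887]
tool_rot: [0.025, 0.712, 0.701, 0.024]
contact_force: [-5.2, -1.8, 9.1]
gripper_width: 0.108
```

Emit:
{"method": "step_arm", "body": {"steps": [[0,-0.8,3.1,0],[0,-0.8,3.1,0]]}}

```text
time: 14.05
tool_pos: [0.5632, 0.2133, 0.2888]
tool_rot: [0.027, 0.712, 0.701, 0.026]
contact_force: [-5.2, -1.2, 8.8]
gripper_width: 0.103
```

Emit:
{"method": "step_arm", "body": {"steps": [[0,-0.5,3.1,0],[0,-0.5,3.1,0]]}}

```text
time: 14.25
tool_pos: [0.5631, 0.2133, 0.2887]
tool_rot: [0.029, 0.712, 0.701, 0.028]
contact_force: [-5.8, -2.2, 9.0]
gripper_width: 0.1
```

Emit:
{"method": "step_arm", "body": {"steps": [[0,-0.5,3.1,0],[0,-0.5,3.1,0]]}}

```text
time: 14.45
tool_pos: [0.563, 0.2133, 0.2887]
tool_rot: [0.03, 0.712, 0.701, 0.03]
contact_force: [-6.5, -2.3, 9.1]
gripper_width: 0.1
```

Emit:
{"method": "step_arm", "body": {"steps": [[0,0,0.7,0],[0,0,0.5,0],[0,0,0.3,0]]}}

```text
time: 14.75
tool_pos: [0.5635, 0.2134, 0.2889]
tool_rot: [0.031, 0.712, 0.701, 0.031]
contact_force: [-3.4, -0.6, 2.0]
gripper_width: 0.105
```

Emit:
{"method": "step_arm", "body": {"steps": [[0,0,0,0],[0,0,0.2,0]]}}

```text
time: 14.95
tool_pos: [0.5635, 0.2134, 0.2889]
tool_rot: [0.031, 0.712, 0.701, 0.031]
contact_force: [-3.6, -1.7, 3.1]
gripper_width: 0.104
```

Emit:
{"method": "step_arm", "body": {"steps": [[0,0,0,0],[0,0,0,0],[0,0,0,0],[0,0,0,0],[0,0,0,0],[0,0,0,0]], "claw": 45}}

```text
time: 15.55
tool_pos: [0.5649, 0.2136, 0.2874]
tool_rot: [0.032, 0.712, 0.701, 0.033]
contact_force: [-0.5, -0.1, -0.5]
gripper_width: 0.453
```

Run:
```python
from h import *
s=state();print(s["tool_pos"].round(4),s["contact_force"].round(2))
w,d=grab_frame("wrist");a,A=cloud("side")
Q=A.reshape(-1,3)
W=Q[(Q[:,0]>.52)&(Q[:,0]<.61)&(Q[:,1]>.09)&(Q[:,1]<.34)&(Q[:,2]>.1)&(Q[:,2]<.24)]
w_=np.ones(len(W),bool)
for _ in range(6):
    m=W[w_].mean(0);n=np.linalg.svd(W[w_]-m)[2][2];n*=np.sign(n[0]);w_=abs((W-m)@n)<.008
print("wheel",len(W),m.round(3),n.round(3),np.percentile(W[w_],[.5,99.5],axis=0).round(3))
save("s5.png",np.hstack([cv2.resize(a[240:380,20:160],(400,400)),cv2.resize(w[40:320,140:420],(400,400))]))
```

```text
[0.5649 0.2136 0.2874] [-0.52 -0.13 -0.54]
wheel 3060 [0.561 0.225 0.18 ] [ 1.    -0.016 -0.023] [[0.557 0.12  0.117]
 [0.568 0.314 0.239]]
```

View pics/s5.png

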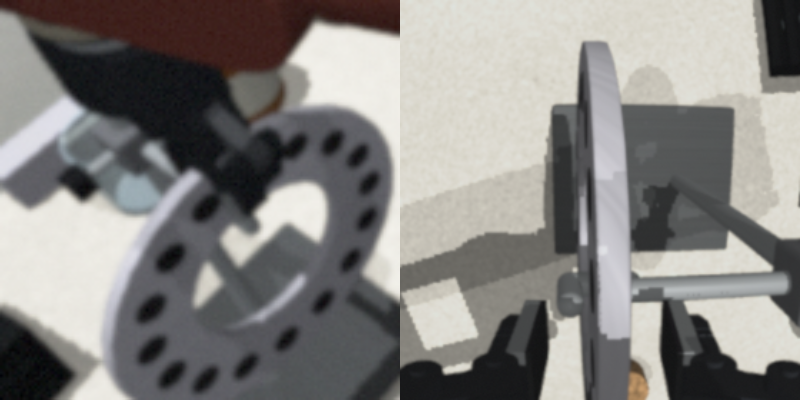

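The wheel is hanging in the trough with the tip in front of it, and both fingers are clear. I'll retract upward.

Emit:
{"method": "step_arm", "body": {"steps": [[0,0.8,-10,0],[0,1.3,-15,0],[0,1.3,-15,0],[0,2,-25,0],[0,2,-25,0],[0,0,-25,0],[0,0,0,0],[0,0,0,0]]}}

```text
time: 16.45
tool_pos: [0.5622, 0.2135, 0.4171]
tool_rot: [0.034, 0.712, 0.7, 0.036]
contact_force: [0.3, -0.2, -0.7]
gripper_width: 0.449
```

Emit:
{"method": "step_arm", "body": {"steps": [[0,-30,0,0],[0,-40,0,0],[0,-40,0,0],[0,-20,0,0],[0,0,0,0],[0,0,0,0],[0,0,0,0],[0,0,0,0]]}}

```text
time: 17.25
tool_pos: [0.4299, 0.2148, 0.3974]
tool_rot: [0.032, 0.713, 0.7, 0.033]
contact_force: [-0.7, -0.6, 0.5]
gripper_width: 0.45
```

Run:
```python
from h import *
s=state();print(s["time"],s["tool_pos"].round(4),s["contact_force"].round(2))
for k in range(2):
    a,A=cloud("side")
    Q=A.reshape(-1,3)
    W=Q[(Q[:,0]>.52)&(Q[:,0]<.61)&(Q[:,1]>.09)&(Q[:,1]<.34)&(Q[:,2]>.1)&(Q[:,2]<.33)]
    w_=np.ones(len(W),bool)
    for _ in range(6):
        m=W[w_].mean(0);n=np.linalg.svd(W[w_]-m)[2][2];n*=np.sign(n[0]);w_=abs((W-m)@n)<.008
    print("wheel",len(W),m.round(3),n.round(3),np.percentile(W[w_],[.5,99.5],axis=0).round(3))
b,_=grab_frame("top")
save("s6.png",np.hstack([cv2.resize(a[180:400,0:293],(400,300)),cv2.resize(b[70:310,0:320],(400,300))]))
```

```text
17.25 [0.4299 0.2148 0.3974] [-0.7  -0.64  0.55]
wheel 4542 [0.563 0.247 0.224] [ 1.    -0.009 -0.003] [[0.56  0.154 0.118]
 [0.571 0.314 0.313]]
wheel 4551 [0.563 0.247 0.224] [ 1.    -0.01  -0.002] [[0.56  0.153 0.118]
 [0.571 0.314 0.312]]
```

View pics/s6.png

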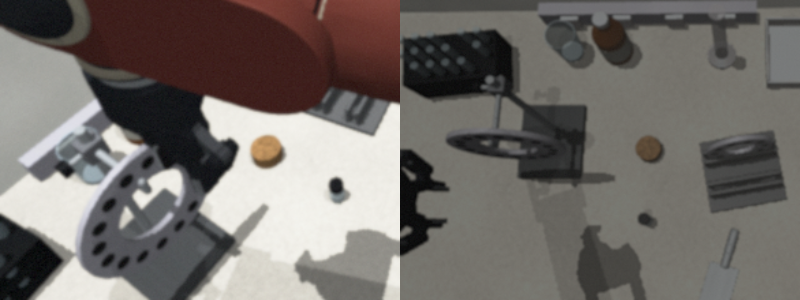

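The wheel hangs vertical and still. Its top is at about 0.312 m, which puts its centre at the expected 0.212 m. The smaller wheel, cork ring, vial and spatula look unmoved, and the robot is clear of everything.

```bash
python3 -c "
from plant import job_done
print(job_done())"
```

```text
the job is handed in; nothing more can be done
None
```

The larger grey wheel now hangs free in the trough of the high J-hook, and I handed the job in at about 17.4 s on the robot's clock. I pinched the top of its rim about 23 mm deep, lifted it out of the rack, passed its bore over the tip and lowered it to contact at the expected seated height (TCP at 0.289 m).

- **Pull test:** I held the downward pull for just under a second. The vertical load on the hook was about 12 to 13.5 N, counting the wheel's weight of about 4.2 to 4.6 N. The highest reading, with the sideways force included, was about 15 N, well under 25 N.
- **Not quite straight down:** during the pull, a sideways force along the hook's arm grew to about 6 N and the tool tilted by up to about 5°. My small corrections did not remove it.
- **Last check:** two pictures taken one after the other showed the wheel still and vertical, with its top at about 0.312 m. That matches a seated centre of 0.212 m. The gripper was clear and wrist force was near zero.
- **Other things on the bench:** the smaller wheel, cork ring, vial and spatula look unmoved in the last picture. I judged this by eye and did not measure it.

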